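# Open the degreaser's push-and-turn safety cap

### The job

The portafilters are due for their soak: open the degreaser, the white bottle with the red cap in the wire rack. It is a push-and-turn safety cap: press it down and keep it pressed while you turn it anticlockwise (seen from above) about a sixth of a turn, then lift it straight off; the bottle stays standing in its bay. Finish still gripping the cap, upright, held still 5 to 10 cm above the open mouth and over it, so that it drips back into the bottle; leave the blue-capped bottle shut and everything else where it stands.

Things in the scene. Friction and masses are not known exactly. Their poses are not given: they have to be found in the camera images.
- red_cap: Red ribbed push-and-turn cap of the degreaser: an upright cylinder 47 mm across, 28 mm tall, 42 g, two white arrows on its flat top. Origin: centre of its open underside, z up; its top is 28 mm above. Locked, its underside is 155.5 mm above the bottle's foot and 17 mm above the top of the shoulder. It may be gripped anywhere round its side.
- red_cap_press (a joint): How far the red cap is pressed down (m): 0 locked at rest; from 0.003 (about 10 N) it is free to turn; at 0.0045 (about 11 N) it lands on the neck ring. Let go before it is turned, a spring lifts it back. Not pressed, it can neither turn more than about 10 degrees nor lift off: it pulls the bottle along. Reads about -0.0075 when the cap is off.
- red_bottle: White square degreaser bottle with a red label band, 76 x 76 mm, standing loose in a bay of the rack, 0.6 kg. Origin: centre of its foot, z up. The walls are upright to 122 mm, then the shoulder rises to 138 mm at the neck; the neck is 30 mm across (38 mm over the lugs) with a 43 mm ring at 146 to 151 mm; the mouth is at 172 mm; with the cap on it is 183.5 mm tall.
- red_mouth (a point): Centre of the red-capped bottle's mouth, 172 mm above its foot. Three lugs on the neck below it hold three tabs in the cap. Kept down, the cap turns anticlockwise seen from above: from 40 to 80 degrees past its locked place the tabs stand between the lugs and it lifts straight off (aim for 60; at about 80 a stop ends the turn).
- rack: Grey wire rack, two square bays side by side on a steel plate 104 mm deep and 214 mm wide (252 mm over its screw ears), screwed to the worktop; wires up to 55 mm high hold the bottles with 1.5 mm play, so they cannot turn. Origin: on the worktop at its middle; y along the row, bays at y = -55 and +55 mm; bottles stand 6 mm above the worktop, either one in either bay. Two tall grinders stand to its right.
- blue_bottle: Descaler bottle like the other one, with a blue label band, in the other bay. To be left alone. Origin: centre of its foot.
- blue_cap: Blue push-and-turn cap on the blue-banded bottle, same make and size; it stays shut. Origin: centre of its underside.
- beaker: Bystander: steel dosing cup, 54 mm across, 80 mm tall, behind the rack. Origin: centre of its foot.
- green_mug: Bystander: green mug, 98 mm tall, left of the rack. Origin: centre of its foot.
- sample_tin: Bystander: grey sample tin, 68 mm across, 60 mm tall, behind the rack. Origin: centre of its foot.
Mind the look-alikes: they are no part of the job. There is more than one size of the red_cap; the job needs the smaller.

How it is judged:
By the outcome, as a careful person would: the job done as asked, in the order asked, and still so for the second after the job is handed in, while the arm keeps its last pose, push and grip.
It also fails if it takes over 35 s, if anything falls off the work surface, if the arm or the gripper's body presses on something with over 40 N, if the wrist force passes 120 N, or if a joint passes its speed limit or range.

### The arm

A 6-joint arm with a two-finger parallel gripper is mounted at the origin on a cart in front of the work surface, level with it; the furniture and walls round the work are solid. World frame = base frame: x ahead of the robot, y to its left, z up, the work surface at z = 0. Lengths are in m, angles in rad, forces in N, time in s.
With the tool pointing down it reaches from about 0.35 to 0.725 m from the base axis. Payload 6 kg.
Tool frame: the origin (TCP) lies midway between the tips of the shut fingers; the grasp point (between the pads) lies behind it (ctrl.grip_point_offset is the z of the grasp point in the tool frame, in m); z points along the fingers, y is the line along which they close (so a half turn about z gives the same grasp; the last joint's range is limited). The gripper opens to 85 mm and grips with 20 to 120 N. Pads are 22 mm wide; open, the fingers measure 114 mm over their backs; the gripper's body (76 mm by 85 mm) begins 54 mm behind the grasp point. The pads swing forward as they close: fully open they stand 13 mm farther back than shut.
Start: joints at [-0.979, 0.04, 0.085, 0, -1.615, -0.334], TCP at [0.153, -0.58, 0.231] pointing down, gripper open.
Joint ranges: [-2.56, 2.56], [-1.29, 2.01], [-1.08, 1.49], [-3.29, 1.98], [-2.81, -0.18], [-2.99, 2.99]. Speed limits (rad/s): [2.57, 2.57, 3.01, 3.14, 3.14, 3.14].

### API

Orientations are given as a 3x3 rotation matrix whose columns are the frame's x, y, z axes.
In Python, from rig import ctrl gives the robot as it stands.
- The arm moves only by the shell command python3 -m jog 'ROWS' [OPENING] [FORCE]. ROWS is JSON, a list of rows, each a list of 2 entries, a list of its own where there are three numbers: the shift along the tool's x, y, z in units of 0.15 m (1.0 is 0.15 m), then the turn, a rotation vector about the tool's x, y, z in units of 180 degrees (1.0 is 180 degrees). A call has exactly 10 rows; each row is the pose to reach, as a shift and turn from the pose commanded when the call began, along the tool's axes at that moment, turning the shorter way round; what a row does not reach only later rows make up. A row lasts 1/10 s, in which the tool goes at most 50 mm and 8.59 degrees, less where a joint would pass 70% of its speed; a pose out of reach is approached as far as the arm can. A call with a number of a shift or a turn outside -1 to 1 is refused whole. A call with a gripper value outside its range is refused whole. OPENING is the opening, from -1 (shut) to 1 (fully open), set as the call begins (- or left out, the last holds). The fingers move at their own pace and stop on an object; FORCE is the grip in N (left out, the last holds). Time passes only in rows, so rows that repeat a pose let the fingers close, or fill a call up. It gives the time, the measured TCP pose, the force, the opening and the grip force at its end, in the units of the state.
- ctrl.get_state(): the state, without advancing time (a new reading comes with each control period).
- ctrl.snapshot(name): name is "scene" or "top" or "wrist"; returns a dict with "image" (384x512x3 uint8, red, green, blue), "depth" (384x512 float32, m along the optical axis (not along the pixel's ray), 0 where there is no reading), "fx", "fy", "cx", "cy" (pixels), "pose" (4x4, takes a point from camera to world coordinates); the wrist camera has in their place "mount" (4x4, takes a point from camera to tool coordinates, whose origin is the TCP and whose axes are the flange's). Camera axes: x right, y up, looking along -z (the intrinsics and any distortion apply to the point x, -y, -z); pixel columns grow to the right and rows downward; lengths in m; the calibration is good to about 2 mm. A picture is of the moment at which its call begins: read the wrist's pose just before it.
- ctrl.close_job(): hands the job in; it is judged then, once.
The state is a dict: "clock": time; "joint_positions": joint angles; "qd": joint speeds; "joint_efforts": joint torques, N m; "tool_pos": TCP position; "ee_rot": TCP orientation; "ft_force": force on the tool from outside, world axes, zero at the start; "wrist_torque": the same for the moment, N m; "opening": opening from 0.0 (shut) to 1.0 (fully open); "gripper_force": force on a finger pad.
Only numpy, scipy, OpenCV 4.12 (cv2) and the standard library are available. Lean on these libraries where they do the work, as an engineer would, in place of code of your own. Each camera call takes 0.05 s, during which the arm holds its last target. There are 200 camera calls.

## Working session

There is one attempt and no reset: what is moved stays moved. The work goes in short steps, Python scripts to look and compute and a shell command to move; the robot and the scene stay as the last step left them, time stands still between calls to the robot, and variables do not carry over. Pictures are saved under pics/ and viewed, at most 10 in all, crops included, and the job is handed in when it is done.

```bash
mkdir -p pics; ls
python3 - <<'E'
from rig import ctrl
import cv2,numpy as np,pickle
s=ctrl.get_state(); print(s['clock'],s['tool_pos'],s['ee_rot'],s['opening'],ctrl.grip_point_offset)
d={n:ctrl.snapshot(n) for n in("scene","top")}
pickle.dump(d,open('snap.pkl','wb'))
for n in d:
    cv2.imwrite(f'pics/{n}1.png',cv2.resize(d[n]['image'][:,:,::-1],(768,576)))
    print(n,d[n]['fx'],d[n]['fy'],d[n]['cx'],d[n]['cy'],d[n]['pose'],[k for k in d[n]])
E
```

```text
pics
0.0 [ 0.15294112 -0.57981909  0.23027542] [[-9.66953214e-01 -2.54953222e-01 -5.79905560e-04]
 [-2.54953852e-01  9.66951690e-01  1.72130742e-03]
 [ 1.21887788e-04  1.81227290e-03 -9.99998350e-01]] 1.0010089796571813 -0.0187
scene 427.0929796897641 427.0929796897641 252.71964312342462 190.98524647312854 [[-0.1461095   0.84773438 -0.50990042  0.18354748]
 [-0.98926171 -0.12710411  0.07215136  0.30187973]
 [-0.00364525  0.51496696  0.85720228  0.9083234 ]
 [ 0.          0.          0.          1.        ]] ['image', 'depth', 'fx', 'fy', 'cx', 'cy', 'pose']
top 388.7248781821778 388.7248781821778 248.81621766387252 192.26896187636942 [[-0.01230538  0.9821799  -0.1875399   0.47295366]
 [-0.99923807 -0.01902597 -0.03407765  0.214688  ]
 [-0.03703851  0.18697767  0.98166568  1.02729782]
 [ 0.          0.          0.          1.        ]] ['image', 'depth', 'fx', 'fy', 'cx', 'cy', 'pose']
```

View pics/scene1.png

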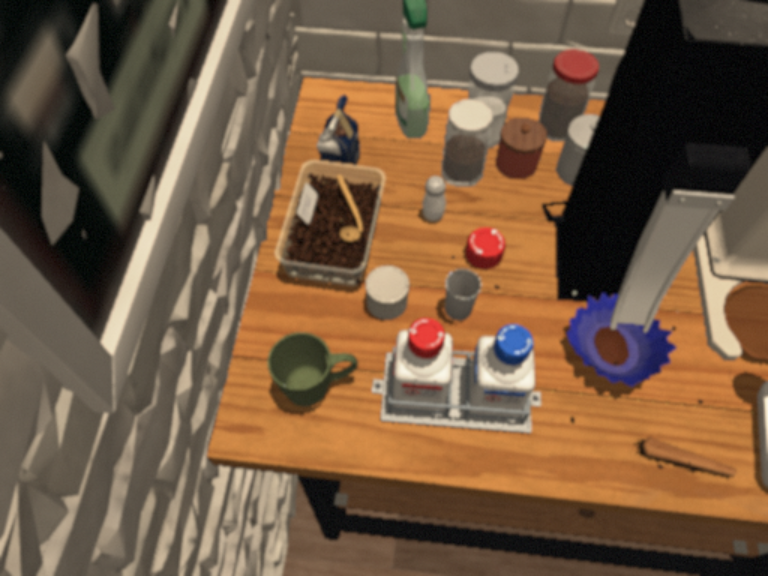

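View pics/top1.png

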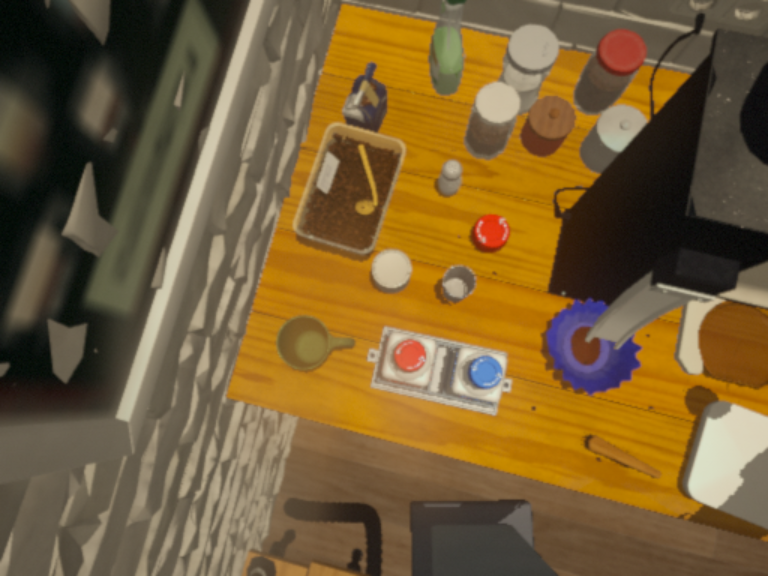

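The scene view shows the rack (scene 455,390) with the red-capped bottle in its left bay (cap 427,337) and the blue-capped one in its right bay (514,343). There are three red candidates:
- The cap on the bottle: scene (427,337), top (410,355).
- A loose red cap on the worktop: scene (485,247), top (491,232).
- A red jar lid at the back: scene (575,65).

Only the first sits on a white bottle with a red band in the rack. I'll measure the caps and confirm in a crop.

```bash
cat > h.py <<'E'
import numpy as np,cv2
def ray(c,u,v,pose=None):
    P=c['pose'] if pose is None else pose
    d=np.array([(u-c['cx'])/c['fx'],-(v-c['cy'])/c['fy'],-1.0])
    return P[:3,3],P[:3,:3]@d
def onplane(c,u,v,z,pose=None):
    o,d=ray(c,u,v,pose); return o+d*(z-o[2])/d[2]
def deproj(c,m,pose=None):
    P=c['pose'] if pose is None else pose
    v,u=np.nonzero(m&(c['depth']>0)); z=c['depth'][v,u]
    p=np.stack([(u-c['cx'])/c['fx']*z,-(v-c['cy'])/c['fy']*z,-z],1)
    return p@P[:3,:3].T+P[:3,3]
def mask(im,col):
    h=cv2.cvtColor(im,cv2.COLOR_RGB2HSV)
    H,S,V=[h[...,i].astype(int) for i in range(3)]
    return ((H<8)|(H>172))&(S>170)&(V>120) if col=='red' else (abs(H-108)<10)&(S>130)&(V>100)
E
python3 - <<'E'
import pickle,cv2,numpy as np
from h import *
d=pickle.load(open('snap.pkl','rb'))
for n in d:
    c=d[n]
    for col in('red','blue'):
        k,l,st,ce=cv2.connectedComponentsWithStats(mask(c['image'],col).astype(np.uint8))
        for i in range(1,k):
            if st[i,4]<60: continue
            p=deproj(c,l==i); zt=np.percentile(p[:,2],90); t=p[p[:,2]>zt-.006]
            (x,y),r=cv2.minEnclosingCircle((t[:,:2]*1000).astype(np.float32))
            print(n,col,st[i],ce[i].round(1),'ztop',zt.round(4),'ctr',x.round(1),y.round(1),'diam',round(2*r,1))
a=d['scene']['image'][200:300,230:380]; b=d['top']['image'][130:290,220:370]
a=cv2.resize(a,None,fx=2.6,fy=2.6,interpolation=3); b=cv2.resize(b,None,fx=2.6,fy=2.6,interpolation=3)
a=cv2.copyMakeBorder(a,0,b.shape[0]-a.shape[0],0,0,0)
cv2.imwrite('pics/crop.png',np.hstack([a,b])[:,:,::-1])
# everything above z=.1 near the rack; rack direction
p=deproj(d['top'],np.ones((384,512),bool)); 
q=p[(p[:,2]>.19)&(p[:,0]>.1)&(p[:,0]<.8)&(abs(p[:,1])<.5)]
for x0 in np.arange(.2,.8,.05): 
    g=q[abs(q[:,0]-x0-.025)<.025]
    if len(g): print(round(x0,2),len(g),g.min(0).round(3),g.max(0).round(3))
E
```

```text
Traceback (most recent call last):
AttributeError: 'float' object has no attribute 'round'
```

Run:
```python
import pickle,cv2,numpy as np
from h import *
d=pickle.load(open('snap.pkl','rb'))
for n in d:
    c=d[n]
    for col in('red','blue'):
        k,l,st,ce=cv2.connectedComponentsWithStats(mask(c['image'],col).astype(np.uint8))
        for i in range(1,k):
            if st[i,4]<60: continue
            p=deproj(c,l==i); zt=np.percentile(p[:,2],90); t=p[p[:,2]>zt-.006]
            (x,y),r=cv2.minEnclosingCircle((t[:,:2]*1000).astype(np.float32))
            print(n,col,st[i],ce[i].round(1),'ztop',zt.round(4),'ctr',round(x,1),round(y,1),'diam',round(2*r,1))
a=d['scene']['image'][200:300,230:380]; b=d['top']['image'][130:290,220:370]
a=cv2.resize(a,None,fx=2.6,fy=2.6,interpolation=3); b=cv2.resize(b,None,fx=2.6,fy=2.6,interpolation=3)
a=cv2.copyMakeBorder(a,0,b.shape[0]-a.shape[0],0,0,0)
cv2.imwrite('pics/crop.png',np.hstack([a,b])[:,:,::-1])
p=deproj(d['top'],np.ones((384,512),bool)); 
q=p[(p[:,2]>.19)&(p[:,0]>.1)&(p[:,0]<.8)&(abs(p[:,1])<.5)]
for x0 in np.arange(.2,.8,.05): 
    g=q[abs(q[:,0]-x0-.025)<.025]
    if len(g): print(round(x0,2),len(g),g.min(0).round(3),g.max(0).round(3))
```

```text
scene red [314 151  23  22 276] [324.9 161.8] ztop 0.0399 ctr 761.6 41.5 diam 63.4
scene red [273 212  23  23 293] [284.1 223.2] ztop 0.1907 ctr 535.4 192.4 diam 46.5
scene blue [331 218  23  20 277] [342.5 227.8] ztop 0.1908 ctr 508.9 87.4 diam 43.0
top red [399  20  31  28 561] [414.7  33.8] ztop 0.1626 ctr 1021.8 -161.8 diam 75.3
top red [316 144  23  22 323] [327.  154.6] ztop 0.0406 ctr 759.8 42.5 diam 60.5
top red [263 228  20  19 209] [272.9 236.4] ztop 0.1913 ctr 535.4 193.3 diam 42.4
top blue [314 239  19  19 194] [323.4 247.7] ztop 0.1916 ctr 509.5 86.2 diam 41.6
0.45 367 [0.457 0.069 0.19 ] [0.5 0.5 0.4]
0.5 3581 [0.5   0.065 0.19 ] [0.55  0.5   0.633]
0.55 6082 [ 0.55 -0.17  0.19] [0.6   0.5   0.661]
0.6 11208 [ 0.6   -0.198  0.19 ] [0.65  0.486 0.689]
0.65 11138 [ 0.65  -0.119  0.19 ] [0.7   0.473 0.716]
0.7 9973 [ 0.7   -0.114  0.19 ] [0.75  0.464 0.724]
0.75 7028 [ 0.75  -0.137  0.191] [0.8   0.445 0.671]
```

View pics/crop.png

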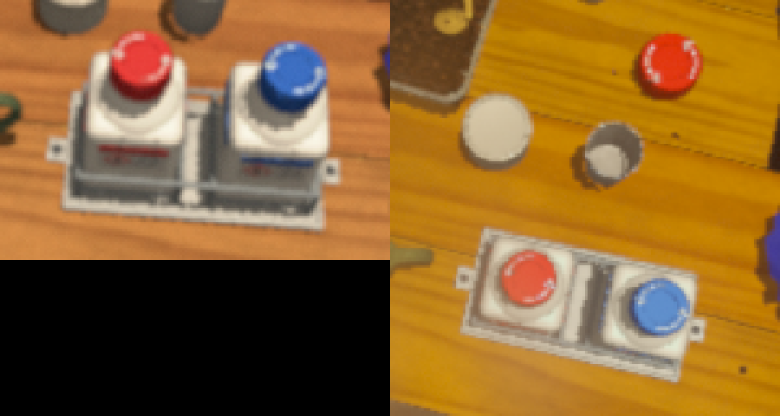

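The crop confirms it. The capped bottle with the red label, at crop (140,65) and (528,278), carries a cap about 45 mm across with its top at z=0.191, against 0.1895 expected. The loose one at (670,65) is about 62 mm across, so it is the larger look-alike. Cap centre is about (0.535, 0.193), and the caps are 109 mm apart, matching the rack. The tool's current yaw lies along the row, so I can go across in a straight line.

```bash
python3 -m jog '[[[-0.1,0.1,0],[0,0,0]],[[-0.2,0.2,0],[0,0,0]],[[-0.3,0.3,0],[0,0,0]],[[-0.4,0.4,0],[0,0,0]],[[-0.5,0.5,0],[0,0,0]],[[-0.6,0.6,0],[0,0,0]],[[-0.7,0.7,0],[0,0,0]],[[-0.8,0.8,0],[0,0,0]],[[-0.9,0.9,0],[0,0,0]],[[-0.95,1,0],[0,0,0]]]' 1
python3 -m jog '[[[-0.1,0.1,0],[0,0,0]],[[-0.2,0.2,0],[0,0,0]],[[-0.3,0.3,0],[0,0,0]],[[-0.4,0.4,0],[0,0,0]],[[-0.5,0.5,0],[0,0,0]],[[-0.6,0.6,0],[0,0,0]],[[-0.7,0.7,0],[0,0,0]],[[-0.8,0.8,0],[0,0,0]],[[-0.9,0.9,0],[0,0,0]],[[-0.95,1,0],[0,0,0]]]'
```

```text
clock: 1.1
tool_pos: [0.2531, -0.3977, 0.2307]
ee_rot: [[-0.967, -0.256, -0.0], [-0.256, 0.967, 0.001], [0.0, 0.001, -1.0]]
ft_force: [0.4, 0.4, -0.5]
opening: 0.999
gripper_force: 0.0
clock: 2.1
tool_pos: [0.3525, -0.2164, 0.2307]
ee_rot: [[-0.967, -0.255, -0.001], [-0.255, 0.967, 0.001], [0.001, 0.001, -1.0]]
ft_force: [0.5, 0.1, 0.3]
opening: 1.003
gripper_force: 0.0
```

```bash
python3 -m jog '[[[-0.1,0.1,0],[0,0,0]],[[-0.2,0.2,0],[0,0,0]],[[-0.3,0.3,0],[0,0,0]],[[-0.4,0.4,0],[0,0,0]],[[-0.5,0.5,0],[0,0,0]],[[-0.6,0.6,0],[0,0,0]],[[-0.7,0.7,0],[0,0,0]],[[-0.8,0.8,0],[0,0,0]],[[-0.9,0.9,0],[0,0,0]],[[-0.95,1,0],[0,0,0]]]'
python3 -m jog '[[[-0.1,0.1,0],[0,0,0]],[[-0.2,0.2,0],[0,0,0]],[[-0.3,0.3,0],[0,0,0]],[[-0.4,0.4,0],[0,0,0]],[[-0.5,0.5,0],[0,0,0]],[[-0.6,0.6,0],[0,0,0]],[[-0.7,0.7,0],[0,0,0]],[[-0.8,0.8,0],[0,0,0]],[[-0.9,0.9,0],[0,0,0]],[[-0.95,1,0],[0,0,0]]]'
python3 - <<'E'
from rig import ctrl
import cv2,numpy as np
from h import *
s=ctrl.get_state(); c=ctrl.snapshot('wrist')
R=np.array(s['ee_rot']);T=np.eye(4);T[:3,:3]=R;T[:3,3]=s['tool_pos'];P=T@c['mount']
print(c['mount'].round(3),[k for k in c],s['tool_pos'],s['joint_positions'])
cv2.imwrite('pics/w1.png',c['image'][:,:,::-1])
k,l,st,ce=cv2.connectedComponentsWithStats(mask(c['image'],'red').astype(np.uint8))
for i in range(1,k):
    if st[i,4]<200: continue
    p=deproj(c,l==i,P)
    print(st[i],ce[i])
    if not len(p): continue
    zt=np.percentile(p[:,2],90);t=p[p[:,2]>zt-.005]
    (x,y),r=cv2.minEnclosingCircle((t[:,:2]*1000).astype(np.float32));print(zt,x,y,2*r)
    D=np.array([x/1000,y/1000,0])-s['tool_pos']; print('shift tool units',(R.T@D/.15)[:2])
E
```

```text
clock: 3.1
tool_pos: [0.4519, -0.0351, 0.2305]
ee_rot: [[-0.967, -0.255, -0.001], [-0.255, 0.967, -0.0], [0.001, 0.0, -1.0]]
ft_force: [-0.5, -0.2, -1.0]
opening: 1.003
gripper_force: 0.0
clock: 4.1
tool_pos: [0.5517, 0.1466, 0.2303]
ee_rot: [[-0.967, -0.255, -0.001], [-0.255, 0.967, -0.001], [0.002, -0.0, -1.0]]
ft_force: [-0.5, -0.1, 0.1]
opening: 1.0
gripper_force: 0.0
[[-0.001  0.96   0.281  0.071]
 [ 1.     0.001  0.    -0.   ]
 [ 0.     0.281 -0.96  -0.143]
 [ 0.     0.     0.     1.   ]] ['image', 'depth', 'fx', 'fy', 'cx', 'cy', 'mount'] [0.55167246 0.14655138 0.2302723 ] [ 6.10877673e-01 -3.59812682e-02  6.82426014e-03 -3.31520503e-04
 -1.61519439e+00 -1.92407169e+00]
[ 292  172   72   71 3428] [326.41423571 206.70740957]
0.19071069273902438 534.1552734375 192.88604736328125 46.270381927490234
shift tool units [0.03175784 0.32882605]
```

View pics/w1.png

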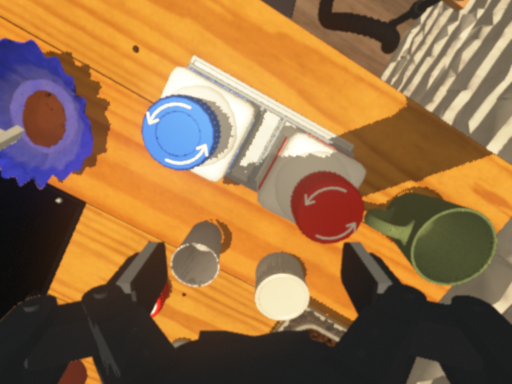

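The wrist view shows the red cap at (326,207), still on its bottle, with the blue cap at (180,132). All three cameras agree on a centre of (0.535, 0.193) and a top of 0.1907. Next I centre over it and go down with the pads at mid-cap, open.

```bash
python3 -m jog '[[[0.01,0.08,0],[0,0,0]],[[0.02,0.16,0],[0,0,0]],[[0.03,0.24,0],[0,0,0]],[[0.03,0.33,0],[0,0,0]],[[0.03,0.33,0],[0,0,0]],[[0.03,0.33,0.12],[0,0,0]],[[0.03,0.33,0.24],[0,0,0]],[[0.03,0.33,0.36],[0,0,0]],[[0.03,0.33,0.48],[0,0,0]],[[0.03,0.33,0.52],[0,0,0]]]'
python3 -m jog '[[[0,0,0],[0,0,0]],[[0,0,0],[0,0,0]],[[0,0,0],[0,0,0]],[[0,0,0],[0,0,0]],[[0,0,0],[0,0,0]],[[0,0,0],[0,0,0]],[[0,0,0],[0,0,0]],[[0,0,0],[0,0,0]],[[0,0,0],[0,0,0]],[[0,0,0],[0,0,0]]]' -1 90
python3 - <<'E'
from rig import ctrl
import cv2
c=ctrl.snapshot('wrist');cv2.imwrite('pics/w2.png',c['image'][:,:,::-1])
E
```

```text
clock: 5.15
tool_pos: [0.5333, 0.1917, 0.1512]
ee_rot: [[-0.967, -0.255, -0.003], [-0.255, 0.967, -0.001], [0.003, -0.001, -1.0]]
ft_force: [-0.4, -0.7, -1.0]
opening: 1.0
gripper_force: 0.0
clock: 6.15
tool_pos: [0.5348, 0.1929, 0.1551]
ee_rot: [[-0.967, -0.256, 0.003], [-0.255, 0.967, 0.002], [-0.003, 0.001, -1.0]]
ft_force: [-2.2, 3.5, 5.6]
opening: 0.534
gripper_force: 91.7
```

View pics/w2.png

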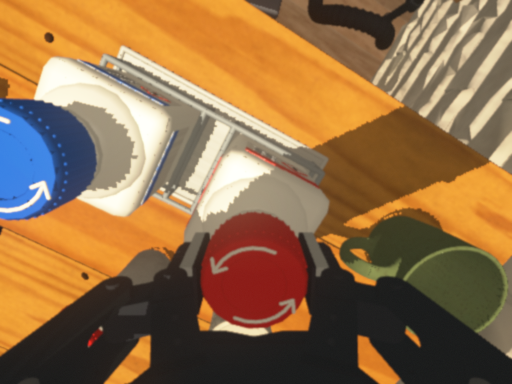

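The cap at (255,270) is held centrally between the pads, opening about 45 mm, with the grip already pushing lightly (5.6 N). Now press further and read the force.

```bash
python3 -m jog '[[[0,0,0.01],[0,0,0]],[[0,0,0.02],[0,0,0]],[[0,0,0.03],[0,0,0]],[[0,0,0.04],[0,0,0]],[[0,0,0.05],[0,0,0]],[[0,0,0.06],[0,0,0]],[[0,0,0.06],[0,0,0]],[[0,0,0.06],[0,0,0]],[[0,0,0.06],[0,0,0]],[[0,0,0.06],[0,0,0]]]'
```

```text
clock: 7.2
tool_pos: [0.5361, 0.1934, 0.1505]
ee_rot: [[-0.967, -0.256, 0.008], [-0.256, 0.967, 0.004], [-0.009, 0.002, -1.0]]
ft_force: [-5.9, 4.6, 19.9]
opening: 0.538
gripper_force: 93.5
```

It went down 4.6 mm at 20 N, so it has landed on the neck ring. Keeping it pressed, turn 62° anticlockwise (tool z points down, so negative).

```bash
python3 -m jog '[[[0,0,0],[0,0,-0.04]],[[0,0,0],[0,0,-0.08]],[[0,0,0],[0,0,-0.12]],[[0,0,0],[0,0,-0.16]],[[0,0,0],[0,0,-0.2]],[[0,0,0],[0,0,-0.24]],[[0,0,0],[0,0,-0.28]],[[0,0,0],[0,0,-0.32]],[[0,0,0],[0,0,-0.345]],[[0,0,0],[0,0,-0.345]]]'
python3 - <<'E'
from rig import ctrl
import cv2
s=ctrl.get_state();print(s['tool_pos'],s['ft_force'],s['wrist_torque'],s['joint_positions'])
c=ctrl.snapshot('wrist');cv2.imwrite('pics/w3.png',c['image'][:,:,::-1])
E
```

```text
clock: 8.2
tool_pos: [0.5367, 0.1932, 0.1503]
ee_rot: [[-0.224, -0.975, 0.009], [-0.975, 0.224, 0.004], [-0.006, -0.008, -1.0]]
ft_force: [-2.0, 1.9, 17.6]
opening: 0.532
gripper_force: 93.1
[0.53672854 0.19318431 0.1502892 ] [-1.98184424  1.89811705 17.61073642] [0.95520733 0.76159189 0.06405891] [ 0.69912788 -0.04184068 -0.14535059  0.00304367 -1.4576138  -0.92543059]
```

View pics/w3.png

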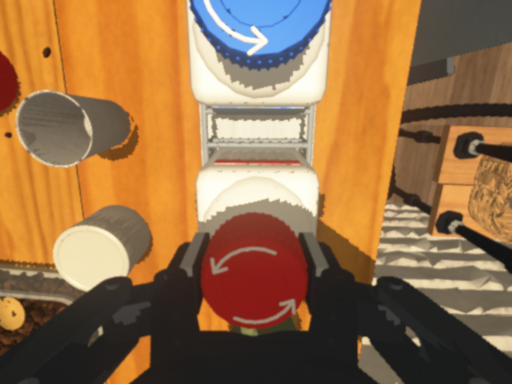

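The arrows kept their place relative to the pads at (255,260) and (280,305), so the cap turned 62° with no slip, and the bottle didn't turn. Lift a little and check that it's free.

```bash
python3 -m jog '[[[0,0,-0.02],[0,0,0]],[[0,0,-0.04],[0,0,0]],[[0,0,-0.06],[0,0,0]],[[0,0,-0.08],[0,0,0]],[[0,0,-0.1],[0,0,0]],[[0,0,-0.12],[0,0,0]],[[0,0,-0.14],[0,0,0]],[[0,0,-0.16],[0,0,0]],[[0,0,-0.18],[0,0,0]],[[0,0,-0.18],[0,0,0]]]'
python3 - <<'E'
from rig import ctrl
import cv2
s=ctrl.get_state();print(s['tool_pos'],s['ft_force'])
c=ctrl.snapshot('scene');cv2.imwrite('pics/s2.png',cv2.resize(c['image'][170:310,220:400],None,fx=4,fy=4,interpolation=3)[:,:,::-1])
E
```

```text
clock: 9.25
tool_pos: [0.5341, 0.1919, 0.1716]
ee_rot: [[-0.227, -0.974, -0.0], [-0.974, 0.227, -0.0], [0.0, 0.0, -1.0]]
ft_force: [0.1, 0.4, -0.2]
opening: 0.536
gripper_force: 91.9
[0.53413218 0.19189549 0.17161223] [ 0.08708065  0.39286648 -0.1850948 ]
```

View pics/s2.png

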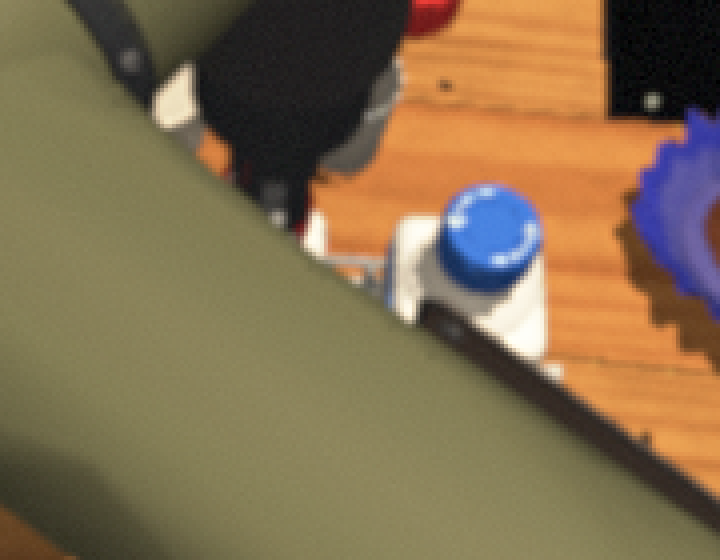

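The arm hides most of this view: the blue cap at (490,240) is untouched and the red bottle's white shoulder shows at (315,235). Wrist load is about 0 N after a 21 mm lift, against 6 N for the bottle, so the cap is off and the bottle stays. Raise to about 75 mm above the mouth.

```bash
python3 -m jog '[[[0,0,-0.07],[0,0,0]],[[0,0,-0.14],[0,0,0]],[[0,0,-0.21],[0,0,0]],[[0,0,-0.28],[0,0,0]],[[0,0,-0.35],[0,0,0]],[[0,0,-0.42],[0,0,0]],[[0,0,-0.47],[0,0,0]],[[0,0,-0.5],[0,0,0]],[[0,0,-0.5],[0,0,0]],[[0,0,-0.5],[0,0,0]]]'
python3 -m jog '[[[0,0,0],[0,0,0]],[[0,0,0],[0,0,0]],[[0,0,0],[0,0,0]],[[0,0,0],[0,0,0]],[[0,0,0],[0,0,0]],[[0,0,0],[0,0,0]],[[0,0,0],[0,0,0]],[[0,0,0],[0,0,0]],[[0,0,0],[0,0,0]],[[0,0,0],[0,0,0]]]'
python3 - <<'E'
from rig import ctrl
import cv2,numpy as np
a=ctrl.snapshot('wrist')['image'];b=ctrl.snapshot('top')['image'][190:290,220:370]
b=cv2.resize(b,(396,264),interpolation=3);a=cv2.resize(a,(396,297))
cv2.imwrite('pics/fin.png',np.vstack([a,b])[:,:,::-1])
E
```

```text
clock: 10.3
tool_pos: [0.5341, 0.1921, 0.2458]
ee_rot: [[-0.227, -0.974, -0.001], [-0.974, 0.227, -0.0], [0.0, 0.001, -1.0]]
ft_force: [-0.0, -0.3, -0.1]
opening: 0.535
gripper_force: 91.9
clock: 11.3
tool_pos: [0.5342, 0.1921, 0.2463]
ee_rot: [[-0.227, -0.974, -0.0], [-0.974, 0.227, 0.0], [-0.0, 0.0, -1.0]]
ft_force: [0.0, -0.5, -0.3]
opening: 0.535
gripper_force: 91.9
```

View pics/fin.png

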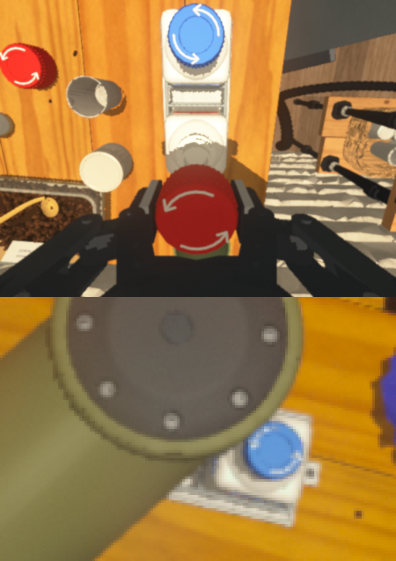

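The cap at (195,208) is gripped upright above the red-banded bottle, which stands in its bay at (197,140). The blue cap is shut, and the cup, tin and loose cap haven't moved. The cap's underside is at about 0.253, which is 75 mm above the mouth. Handing in.

```bash
python3 -c "
from rig import ctrl
print(ctrl.close_job())"
```

```text
the job is handed in; nothing more can be done
None
```

The degreaser is open and the job is handed in: the red cap is gripped upright and still about 75 mm above the mouth, the bottle is standing in its bay, the blue bottle is still shut, and the clock read about 11 s.

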